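# Extend the ball-cup arm by one hole

## Task

Extend the ball-cup arm by exactly one hole: press its saddle-shaped lock button fully in, slide the tube out towards the cup, and let the button pop fully up and lock in the next hole, not the one after. Work gently: do not hammer the button or force the tube against the lock, and leave the small shop parts standing around it alone.

Things in the scene. Friction and masses are not known exactly. Their poses are not given: they have to be found in the camera images.
- button_floor (a point): Centre of the floor of the black lock button's saddle, on top of the arm; moves with tube and button. Floor 44 mm long (x), 26 mm wide (y), open at both y sides; at each x end an upright tab 14 mm high, 5 mm thick, so shut fingertips fit between the tabs, can press the floor and push a tab (and so the tube). Button up: floor 96 mm above the counter. +x: the way the tube slides out; z up.
- lock_button (a joint): How far the button is pressed, m: 0 up, 0.009 fully in. Spring 5 N at first, 8 N fully in. Its 16 mm square shoulder sits in a 19 mm hole of the 6 mm top wall of the outer tube: the tube slides only with the button in by over 0.006. Let go off a hole, it rides under the wall at about 0.006; over a hole it springs up, to 0 if nothing is on it, and locks the tube with 1.5 mm play each way.
- slide_tube (a joint): How far the tube is slid out, m: within 0.001 of 0 at the start (locked in the first hole), growing towards the cup; friction 2 to 5 N. Limits -0.003 and 0.12. The next hole lies somewhere from 0.038 to 0.054, different on each stand and not measured; the hole after it lies 0.044 beyond that.
- stand: Fixed aluminium outer tube, 270 mm long (x), 50 mm wide, top face 80 mm above the counter, on two foot plates 50 x 110 mm; lengthwise slot with square holes on top. Origin on the counter below the first hole; +x along the tube to the cup, where the inner steel tube comes out, carrying a black ball cup (110 mm diameter, rim 102 mm high, 205 mm from the button). The button and its tabs bear at most 25 N.
- thumb_insert_mid (a point): Bystander: centre of a black rubber thumb insert standing upright, 36 mm diameter at the top, 58 mm tall.
- stop_collar_mid (a point): Bystander: centre of a brass depth stop collar lying flat, 38 mm diameter, 16 mm high.
- ball_plug_mid (a point): Bystander: centre of a domed resin ball plug, 32 mm diameter, 31 mm high.
- grip_gauge_mid (a point): Bystander: middle of a rounded aluminium finger grip gauge lying flat, about 95 x 36 x 12 mm.

How it is judged:
By the outcome, as a careful person would: the job done as asked, in the order asked, and still so for the second after the job is handed in, with the robot touching nothing.
It also fails if it takes over 35 s, if anything falls off the work surface, if the arm or the gripper's body presses on something with over 40 N, if the wrist force passes 120 N, or if a joint passes its speed limit or range.

## Robot

A 6-joint arm with a two-finger parallel gripper is mounted at the origin on the work surface. World frame = base frame: x ahead of the robot, y to its left, z up, the work surface at z = 0. Lengths are in m, angles in rad, forces in N, time in s.
With the tool pointing down it reaches from about 0.375 to 0.975 m from the base axis. Payload 3.8 kg.
Tool frame: the origin (TCP) lies at the very end of the fingers, on their centre line; the grasp point (between the pads) lies 19 mm behind it (bot.pinch_z is the distance from the TCP to the grasp point, in m); x points along the fingers, y is the direction in which the jaws open and shut, and the axes are right-handed (so a half turn about x gives the same grasp; the last joint's range is limited). The gripper opens to 85 mm and grips with 20 to 120 N. Pads are 22 mm wide; open, the fingers measure 114 mm over their backs; the gripper's body (76 mm by 85 mm) begins 54 mm behind the grasp point. The pads swing forward as they close: fully open they stand 13 mm farther back than shut.
Start: joints at [-1.301, 0.264, 1.604, -0, 1.274, -0.037], TCP at [0.204, -0.643, 0.231] pointing down, gripper open.
Joint ranges: [-2.63, 2.63], [-0.94, 2.18], [0.31, 2.57], [-1.31, 4.45], [0, 2.66], [-2.55, 2.55]. Speed limits (rad/s): [2.57, 2.57, 3.14, 3.14, 3.14, 3.14].

## Interface

Orientations are given as a rotation vector (axis times angle).
In Python, from workcell import monitor, imaging, finish_job, bot gives the robot as it stands.
- The arm moves only by the tool jog_arm, never from a script. Its argument "rows" is a list of rows, each a list of 7 numbers: the shift along the tool's x, y, z in m, then the turn, a rotation vector about the tool's x, y, z in rad, then the opening in per cent of the stroke, from 0 (shut) to 100 (fully open). A call has 1 to 20 rows; each row is the pose to reach, as a shift and turn from the pose measured when the call began, along the tool's axes at that moment; what a row does not reach only later rows make up. A row lasts 1/10 s, in which the tool goes at most 50 mm and 8.59 degrees, less where a joint would pass 70% of its speed; a pose out of reach is approached as far as the arm can. A call with a gripper value outside its range is refused whole. The fingers move at their own pace and stop on an object; "force" is the grip in N (left out, the last holds). Time passes only in rows, so rows that repeat a pose let the fingers close. It gives the time, the measured TCP pose, the force and the opening at its end, in the units of the state.
- monitor.read_state(): the state, without advancing time (a new reading comes with each control period).
- imaging.read_camera(name): name is "scene" or "top" or "wrist"; returns the picture (480x640x3 uint8, blue, green, red); there is no depth.
- imaging.camera_params(name): a dict with "fx", "fy", "cx", "cy" (pixels), "T" (4x4, takes a point from camera to world coordinates); the wrist camera has in their place "T_tool_cam" (4x4, takes a point from camera to tool coordinates, whose origin is the TCP and whose axes are the tool frame's). Camera axes: x right, y down, z forward; pixel columns grow to the right and rows downward; lengths in m; the calibration is good to about 2 mm. A picture is of the moment at which its call begins: read the wrist's pose just before it. camera_params takes no time and is no camera call.
- finish_job(): hands the job in, once; it reports no verdict.
The state is a dict: "time": time; "q": joint angles; "joint_vel": joint speeds; "joint_torque": joint torques, N m; "tool_pos": TCP position; "tcp_rot": TCP orientation; "wrist_force": force on the tool from outside, world axes, zero at the start; "torque": the same for the moment, N m; "width": opening from 0.0 (shut) to 1.0 (fully open).
Only numpy, scipy, OpenCV 4.12 (cv2) and the standard library are available. Lean on these libraries where they do the work, as an engineer would, in place of code of your own. Each camera call takes 0.05 s, during which the arm holds its last target. There are 200 camera calls.

## Working session

There is one attempt and no reset: what is moved stays moved. The work goes in short steps, Python scripts to look and compute and a tool call to move; the robot and the scene stay as the last step left them, time stands still between calls to the robot, and variables do not carry over. Pictures are saved under pics/ and viewed, about 8 in all and at most 12, crops included, and the job is handed in when it is done.

Besides the shell and the picture viewer there is one more tool, called after "Call:" as a command line: name --pt "numbers of a row" for each row, then --argument value for the rest. jog_arm: Moves the arm, as the interface text tells. Its arguments: {"type":"object","properties":{"rows":{"type":"array","items":{"type":"array","items":{"type":"number"}}},"force":{"type":"number"}},"required":["rows"]}

```bash
mkdir -p pics; ls; python3 - <<'E'
from workcell import monitor, imaging, bot
import cv2
s=monitor.read_state();print({k:s[k] for k in('time','tool_pos','tcp_rot','wrist_force','width')},bot.pinch_z)
for n in('scene','top'):
    cv2.imwrite(f'pics/{n}0.png',imaging.read_camera(n));print(n,imaging.camera_params(n))
print(imaging.camera_params('wrist'))
E
```

```text
pics
{'time': 0.0, 'tool_pos': array([ 0.20362576, -0.6427886 ,  0.22995293]), 'tcp_rot': array([ 2.05680377,  0.32031676, -2.0573148 ]), 'wrist_force': array([ 0.1069399 , -0.75508931, -0.30625464]), 'width': 0.9978253736129555} 0.0187
scene {'fx': 593.3478526645316, 'fy': 593.3478526645316, 'cx': 311.540620603461, 'cy': 243.09734531709643, 'T': array([[ 1.23638201e-01,  6.03054770e-01, -7.88059985e-01,
         1.28463402e+00],
       [ 9.92327221e-01, -7.55617028e-02,  9.78627367e-02,
        -1.18721693e-01],
       [-5.30564213e-04, -7.94112948e-01, -6.07769977e-01,
         5.84620001e-01],
       [ 0.00000000e+00,  0.00000000e+00,  0.00000000e+00,
         1.00000000e+00]])}
top {'fx': 587.0340206269238, 'fy': 587.0340206269238, 'cx': 315.3568230335903, 'cy': 230.37456864510642, 'T': array([[ 1.05039258e-02, -9.97909100e-01,  6.37737776e-02,
         5.88068960e-01],
       [-9.99943658e-01, -1.05802519e-02, -8.59218851e-04,
        -2.41033477e-02],
       [ 1.53216494e-03, -6.37611593e-02, -9.97964011e-01,
         8.69498463e-01],
       [ 0.00000000e+00,  0.00000000e+00,  0.00000000e+00,
         1.00000000e+00]])}
{'fx': 342.95472959353674, 'fy': 342.95472959353674, 'cx': 320.45888497187764, 'cy': 236.57697531276307, 'T_tool_cam': array([[ 6.29499752e-04, -2.68841651e-01,  9.63184183e-01,
        -1.42230941e-01],
       [ 9.99999633e-01,  7.28336964e-04, -4.50269239e-04,
        -4.64950020e-05],
       [-5.80471518e-04,  9.63184113e-01,  2.68842011e-01,
        -6.69977741e-02],
       [ 0.00000000e+00,  0.00000000e+00,  0.00000000e+00,
         1.00000000e+00]])}
```

View pics/top0.png

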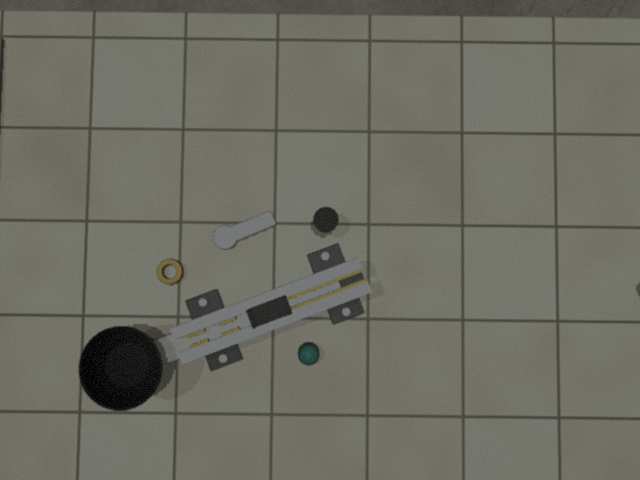

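View pics/scene0.png

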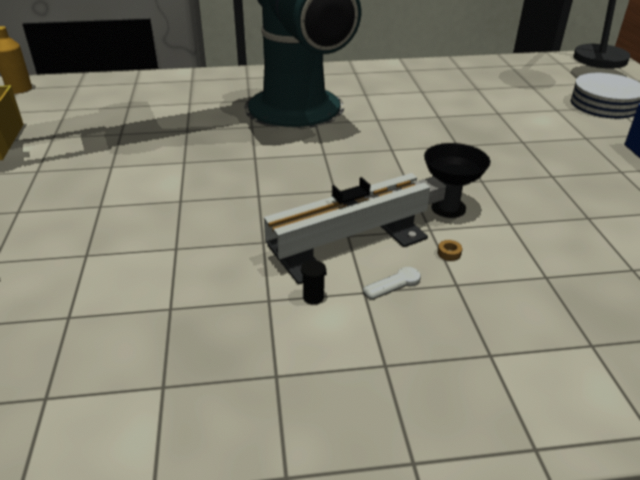

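The top view shows the button at about (269,312), the cup at (121,368) and the tube's far end at (370,280). The tube slides out to the left and down in that picture. The bystanders are at (326,219), (225,237), (170,271) and (308,353), all well clear of the button.

```bash
cat > h.py <<'E'
import numpy as np, cv2
from workcell import monitor, imaging
from scipy.spatial.transform import Rotation as R
def ray(n,uv,z,T=None):
    p=imaging.camera_params(n); T=p['T'] if T is None else T
    d=T[:3,:3]@np.array([(uv[0]-p['cx'])/p['fx'],(uv[1]-p['cy'])/p['fy'],1]); o=T[:3,3]
    return o+d*(z-o[2])/d[2]
E
python3 - <<'E'
from h import *
im=cv2.imread('pics/top0.png'); g=im.max(2)
m=((g<65)*255).astype(np.uint8)
cs,_=cv2.findContours(m,0,2)
for c in cs:
    if 150<cv2.contourArea(c)<20000:
        r=cv2.minAreaRect(c);print(cv2.contourArea(c),np.round(r[0]),np.round(r[1]),r[2],[ray('top',r[0],z)[:2].round(4) for z in(.096,.102,.11)])
w=((g>135)*255).astype(np.uint8); w[:240]=0
cs,_=cv2.findContours(w,0,2);
for c in sorted(cs,key=cv2.contourArea)[-3:]:
    r=cv2.minAreaRect(c);b=cv2.boxPoints(r);print(cv2.contourArea(c),r);print(np.array([ray('top',p,.08)[:2] for p in b]).round(4))
E
```

```text
481.5 [224. 357.] [16. 34.] 68.96248626708984 [array([0.4709, 0.0928]), array([0.4718, 0.0919]), array([0.473 , 0.0907])]
351.0 [308. 353.] [22. 20.] 90.0 [array([ 0.4773, -0.0169]), array([ 0.4782, -0.0169]), array([ 0.4793, -0.017 ])]
5858.5 [125. 365.] [83. 97.] 63.43495178222656 [array([0.4592, 0.2208]), array([0.4602, 0.2189]), array([0.4615, 0.2164])]
470.0 [345. 311.] [16. 33.] 69.44395446777344 [array([ 0.5317, -0.0652]), array([ 0.5321, -0.0649]), array([ 0.5327, -0.0644])]
741.5 [269. 311.] [19. 42.] 69.44395446777344 [array([0.5307, 0.0353]), array([0.5311, 0.0348]), array([0.5317, 0.0342])]
599.0 [204. 304.] [19. 35.] 69.775146484375 [array([0.5397, 0.12  ]), array([0.54  , 0.1189]), array([0.5405, 0.1174])]
548.0 [326. 258.] [19. 33.] 69.44395446777344 [array([ 0.6013, -0.0385]), array([ 0.6012, -0.0384]), array([ 0.6011, -0.0383])]
468.0 [326. 220.] [24. 25.] 45.0 [array([ 0.652, -0.038]), array([ 0.6515, -0.0379]), array([ 0.6509, -0.0378])]
```

```bash
cat >> h.py <<'E'
d=np.array([-.362,.932,0]);d/=np.linalg.norm(d)
def plan(target,sgn):
    s=monitor.read_state();Rc=R.from_rotvec(s['tcp_rot']).as_matrix()
    x=np.array([0,0,-1.]);z=sgn*d;y=np.cross(z,x);Rt=np.stack([x,y,z],1)
    return (Rc.T@(np.array(target)-s['tool_pos'])).round(4), R.from_matrix(Rc.T@Rt).as_rotvec().round(4), Rc.round(3)
def wristT():
    s=monitor.read_state();T=np.eye(4);T[:3,:3]=R.from_rotvec(s['tcp_rot']).as_matrix();T[:3,3]=s['tool_pos']
    return T@imaging.camera_params('wrist')['T_tool_cam'],s
E
python3 - <<'E'
from h import *
for s in(1,-1):print(*plan([.531,.035,.19],s))
E
```

```text
[ 0.0412 -0.5472 -0.5168] [1.5071e+00 1.5000e-03 1.7000e-03] [[-0.001  0.302 -0.953]
 [ 0.002 -0.953 -0.302]
 [-1.    -0.002 -0.   ]]
[ 0.0412 -0.5472 -0.5168] [-1.6345e+00 -1.7000e-03  1.6000e-03] [[-0.001  0.302 -0.953]
 [ 0.002 -0.953 -0.302]
 [-1.    -0.002 -0.   ]]
```

Call:
jog_arm --pt "0.002 -0.03 -0.029 -0.09 0 0 0" --pt "0.004 -0.06 -0.058 -0.18 0 0 0" --pt "0.006 -0.09 -0.087 -0.27 0 0 0" --pt "0.009 -0.12 -0.116 -0.36 0 0 0" --pt "0.012 -0.15 -0.144 -0.45 0 0 0" --pt "0.014 -0.18 -0.172 -0.54 0 0 0" --pt "0.016 -0.21 -0.2 -0.63 0 0 0" --pt "0.018 -0.24 -0.23 -0.72 0 0 0" --pt "0.02 -0.27 -0.258 -0.81 0 0 0" --pt "0.023 -0.3 -0.287 -0.9 0 0 0" --pt "0.025 -0.33 -0.316 -1.0 0 0 0" --pt "0.028 -0.365 -0.345 -1.1 0 0 0" --pt "0.03 -0.4 -0.378 -1.2 0 0 0" --pt "0.033 -0.435 -0.41 -1.3 0 0 0" --pt "0.035 -0.47 -0.444 -1.4 0 0 0" --pt "0.038 -0.505 -0.477 -1.5 0 0 0" --pt "0.041 -0.53 -0.5 -1.58 0 0 0" --pt "0.041 -0.547 -0.517 -1.634 -0.002 0.002 0" --pt "0.041 -0.547 -0.517 -1.634 -0.002 0.002 0" --force 40

```text
time: 2.0
tool_pos: [0.5319, 0.0375, 0.1897]
tcp_rot: [0.929, 1.364, -0.929]
wrist_force: [-0.2, -0.5, 0.1]
width: -0.001
```

```bash
python3 - <<'E'
from h import *
T,s=wristT();print(s['time'],s['tool_pos'],s['wrist_force'],s['q'])
cv2.imwrite('pics/w1.png',imaging.read_camera('wrist'))
print(*plan([.531,.035,.19],-1))
E
```

```text
2.0 [0.53194231 0.03748395 0.18967382] [-0.17559055 -0.53521546  0.11629596] [ 2.34141148e-02  2.67440585e-02  1.95263871e+00  3.75590951e-04
  1.16236328e+00 -3.50978388e-01]
[-0.0003 -0.0006  0.0009] [0.0017 0.0002 0.0011] [[-0.001  0.932  0.364]
 [-0.001  0.364 -0.932]
 [-1.    -0.001  0.   ]]
```

View pics/w1.png

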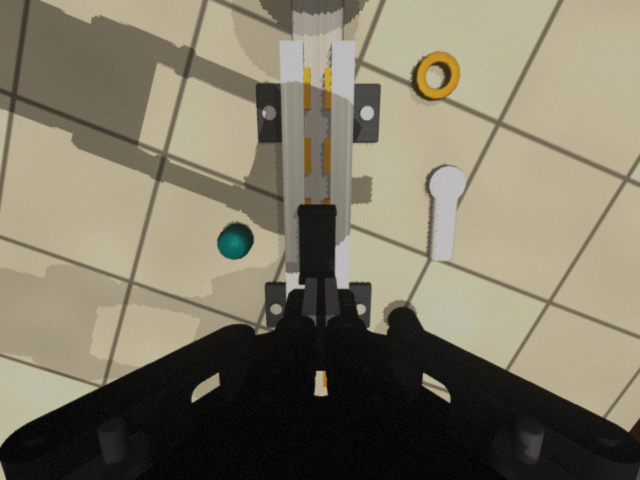

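The wrist view shows the saddle at columns 299–336 and rows 205–284. It is centred on the tube at about column 317, with the fingertips at about (320,290). I'll check its centre along the tube.

```bash
python3 - <<'E'
from h import *
T,s=wristT();p=s['tool_pos'];im=cv2.imread('pics/w1.png')
print(p)
n=np.cross([0,0,1],d)
for uv,z in(((317,205),.11),((317,205),.096),((317,284),.11),((317,284),.096),((281,150),.08),((354,150),.08),((299,230),.096),((336,230),.096)):
    q=ray('wrist',uv,z,T);print(uv,z,q[:2].round(4),'along',((q-p)@d*1e3).round(1),'lat',((q-p)@n*1e3).round(1))
t=cv2.imread('pics/top0.png').max(2)
import numpy as np
# top view: dark extents along axis
c=np.array([269,311.]);a=np.array([-.936,.352])
print([int(t[tuple((c+a*k)[::-1].round().astype(int))]) for k in range(-30,31,1)])
for k in(-24,-23,-22,-21,21,22,23,24):
    q=ray('top',c+a*k,.11);print(k,((q-p)@d*1e3).round(1),((q-p)@n*1e3).round(1))
g=im.max(2);print(g[195:212,317],g[275:300,317])
E
```

```text
[0.53121393 0.03599728 0.18965183]
(317, 205) 0.11 [0.5179 0.0607] along 27.8 lat 3.4
(317, 205) 0.096 [0.5187 0.0583] along 25.3 lat 3.6
(317, 284) 0.11 [0.5381 0.0086] along -28.0 lat 3.5
(317, 284) 0.096 [0.5402 0.0029] along -34.1 lat 3.6
(281, 150) 0.08 [0.4814 0.0831] along 62.0 lat 29.4
(354, 150) 0.08 [0.5298 0.1021] along 62.1 lat -22.6
(299, 230) 0.096 [0.5133 0.0369] along 7.3 lat 16.4
(336, 230) 0.096 [0.5378 0.0464] along 7.4 lat -9.9
[119, 118, 116, 114, 119, 119, 121, 121, 119, 92, 58, 38, 44, 48, 35, 44, 44, 47, 50, 47, 44, 52, 39, 46, 43, 50, 42, 45, 46, 45, 39, 48, 47, 46, 43, 43, 39, 46, 46, 40, 46, 43, 49, 41, 49, 38, 46, 39, 31, 40, 36, 52, 109, 124, 124, 118, 122, 124, 118, 119, 122]
-24 -33.3 -0.0
-23 -32.0 -0.0
-22 -30.7 -0.0
-21 -29.4 -0.0
21 24.4 -0.1
22 25.7 -0.1
23 27.0 -0.1
24 28.3 -0.1
[111 109 111 109 113 110 110 109 104  64  31  21  26  23  27  26  27] [26 24 24 25 25 32 27 28 31 31 27 26 24 25 23 25 22 22 20 24 26 22 23 24
 18]
```

Call:
jog_arm --pt "0.02 -0.002 0 0 0 0 0" --pt "0.04 -0.002 0 0 0 0 0" --pt "0.06 -0.002 0 0 0 0 0" --pt "0.075 -0.002 0 0 0 0 0" --pt "0.083 -0.002 0 0 0 0 0" --pt "0.088 -0.002 0 0 0 0 0" --pt "0.088 -0.002 0 0 0 0 0"

```text
time: 2.75
tool_pos: [0.529, 0.0349, 0.1013]
tcp_rot: [0.93, 1.363, -0.933]
wrist_force: [-0.6, -0.4, 0.3]
width: 0.002
```

```bash
python3 - <<'E'
from h import *
T,s=wristT();print(s['time'],s['tool_pos'],s['wrist_force'])
a=imaging.read_camera('wrist')[120:420,160:480];b=imaging.read_camera('scene')[140:260,260:460]
cv2.imwrite('pics/w2.png',np.hstack([a,cv2.resize(b,(480,288))[:, :] if 0 else cv2.resize(b,(480,300))]))
E
```

```text
2.75 [0.52900811 0.03486018 0.10132231] [-0.62565715 -0.40038464  0.31680109]
```

View pics/w2.png

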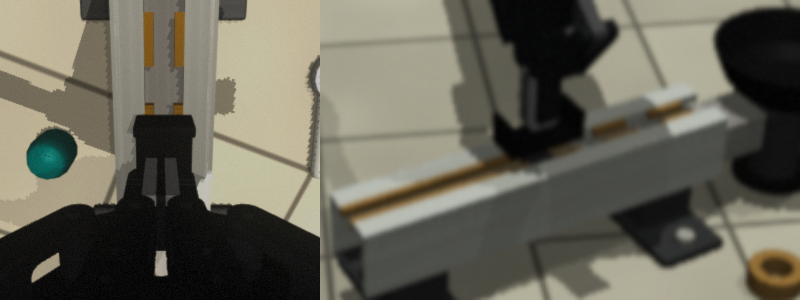

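The fingertips are down between the tabs (tab top at about (164,125) in the left crop) and centred to about 1 mm. Next I'll press gently.

Call:
jog_arm --pt "0.003 0 0 0 0 0 0" --pt "0.005 0 0 0 0 0 0" --pt "0.007 0 0 0 0 0 0" --pt "0.009 0 0 0 0 0 0" --pt "0.011 0 0 0 0 0 0" --pt "0.012 0 0 0 0 0 0" --pt "0.012 0 0 0 0 0 0"

```text
time: 3.55
tool_pos: [0.5303, 0.0352, 0.0912]
tcp_rot: [0.931, 1.361, -0.931]
wrist_force: [-1.9, -1.0, 6.2]
width: -0.001
```

Call:
jog_arm --pt "0.001 0 0 0 0 0 0" --pt "0.002 0 0 0 0 0 0" --pt "0.003 0 0 0 0 0 0" --pt "0.004 0 0 0 0 0 0" --pt "0.004 0 0 0 0 0 0"

```text
time: 4.05
tool_pos: [0.5304, 0.0352, 0.0879]
tcp_rot: [0.931, 1.361, -0.931]
wrist_force: [-3.1, -0.4, 7.7]
width: 0.002
```

Call:
jog_arm --pt "0.001 0 0 0 0 0 0" --pt "0.0015 0 0 0 0 0 0" --pt "0.002 0 0 0 0 0 0" --pt "0.002 0 0 0 0 0 0"

```text
time: 4.45
tool_pos: [0.5304, 0.0352, 0.087]
tcp_rot: [0.93, 1.362, -0.931]
wrist_force: [-3.3, -0.3, 8.5]
width: -0.002
```

Call:
jog_arm --pt "0.001 0 0 0 0 0 0" --pt "0.001 0 0 0 0 0 0" --pt "0.001 0 0 0 0 0 0"

```text
time: 4.75
tool_pos: [0.5304, 0.0352, 0.087]
tcp_rot: [0.93, 1.362, -0.931]
wrist_force: [-3.7, -0.0, 8.1]
width: -0.005
```

Call:
jog_arm --pt "0.0015 0 0 0 0 0 0" --pt "0.0025 0 0 0 0 0 0" --pt "0.0025 0 0 0 0 0 0"

```text
time: 5.05
tool_pos: [0.5306, 0.0351, 0.087]
tcp_rot: [0.93, 1.362, -0.931]
wrist_force: [-6.9, -1.6, 16.2]
width: 0.004
```

Fully in: the tip stayed at z = 0.087 while the force rose to 16 N. Next I'll slide with a lighter press.

Call:
jog_arm --pt "0.0015 0 0 0 0 0 0" --pt "0.0015 0 -0.002 0 0 0 0" --pt "0.0015 0 -0.004 0 0 0 0" --pt "0.0015 0 -0.006 0 0 0 0" --pt "0.0015 0 -0.008 0 0 0 0" --pt "0.0015 0 -0.01 0 0 0 0" --pt "0.0015 0 -0.012 0 0 0 0" --pt "0.0015 0 -0.014 0 0 0 0" --pt "0.0015 0 -0.016 0 0 0 0"

```text
time: 5.95
tool_pos: [0.5251, 0.049, 0.087]
tcp_rot: [0.928, 1.36, -0.931]
wrist_force: [-3.8, -4.0, 11.5]
width: -0.006
```

```bash
python3 - <<'E'
from h import *
T,s=wristT();p=s['tool_pos'];f=s['wrist_force'];print(s['time'],p,'along',(p-[.5306,.0351,.087])@d,'F along',f@d,f)
a=imaging.read_camera('wrist');cv2.imwrite('pics/w3.png',a[120:420,160:480])
t=imaging.read_camera('top');cv2.imwrite('pics/t3.png',t);g=t.max(2)
m=((g<65)*255).astype(np.uint8)
for n in ('top0','t3'):
    g=cv2.imread(f'pics/{n}.png').max(2);m=((g<65)*255).astype(np.uint8);m[:,165:]=0
    c=max(cv2.findContours(m,0,2)[0],key=cv2.contourArea);x=c[:,0]@np.array([-.936,.352]);print(n,x.max())
E
```

```text
5.95 [0.52510198 0.04901738 0.08698213] along 0.014963760617008782 F along -2.3692371845193656 [-3.75352515 -3.99959223 11.53343389]
top0 59.936
t3 71.05599999999998
```

View pics/w3.png

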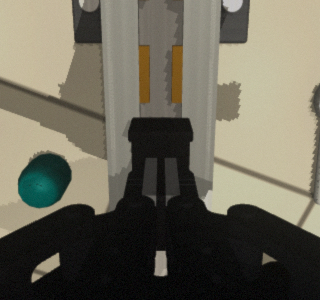

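Friction carried the tube along: the cup moved 11 px, about 14.5 mm, and the tab hasn't shifted in the wrist view. I'll lift to z ≈ 0.100 so the button rides freely under the wall, then push the tab only.

Call:
jog_arm --pt "-0.004 0 0 0 0 0 0" --pt "-0.009 0 0 0 0 0 0" --pt "-0.013 0 0 0 0 0 0" --pt "-0.013 0 -0.003 0 0 0 0" --pt "-0.013 0 -0.006 0 0 0 0" --pt "-0.013 0 -0.008 0 0 0 0" --pt "-0.013 0 -0.01 0 0 0 0" --pt "-0.013 0 -0.0115 0 0 0 0" --pt "-0.013 0 -0.013 0 0 0 0" --pt "-0.013 0 -0.0145 0 0 0 0" --pt "-0.013 0 -0.016 0 0 0 0" --pt "-0.013 0 -0.0175 0 0 0 0" --pt "-0.013 0 -0.019 0 0 0 0" --pt "-0.013 0 -0.0205 0 0 0 0" --pt "-0.013 0 -0.022 0 0 0 0" --pt "-0.013 0 -0.022 0 0 0 0"

```text
time: 7.65
tool_pos: [0.5172, 0.0684, 0.0996]
tcp_rot: [0.926, 1.359, -0.932]
wrist_force: [1.7, -5.4, -2.2]
width: -0.002
```

```bash
cat > look.py <<'E'
from h import *
import sys
k=sys.argv[1]
T,s=wristT();p=s['tool_pos'];f=s['wrist_force'];print(s['time'],p.round(4),'along',((p-[.5306,.0351,.087])@d).round(4),'F along',(f@d).round(1),f.round(1))
cv2.imwrite(f'pics/w{k}.png',imaging.read_camera('wrist'))
cv2.imwrite(f'pics/t{k}.png',imaging.read_camera('top'))
for n in ('top0','t'+k):
    g=cv2.imread(f'pics/{n}.png').max(2);m=((g<65)*255).astype(np.uint8);m[:,165:]=0
    c=max(cv2.findContours(m,0,2)[0],key=cv2.contourArea);h=cv2.minEnclosingCircle(c)
    x=c[:,0]@np.array([-.936,.352]);print(n,x.max())
g=cv2.imread(f'pics/w{k}.png').max(2);col=g[200:290,310:335].mean(1).round().astype(int);r=np.argmax(col<70);print('tab edge row',200+r,col[max(r-3,0):r+24])
E
python3 look.py 4
```

```text
7.65 [0.5172 0.0684 0.0996] along 0.0359 F along -5.6 [ 1.7 -5.4 -2.2]
top0 59.936
t4 78.43199999999999
tab edge row 254 [102  96  73  33  22  20  20  20  19  21  20  19  20  19  19  19  19  21
  22  23  23  23  22  21  22  22  23]
```

View pics/w4.png

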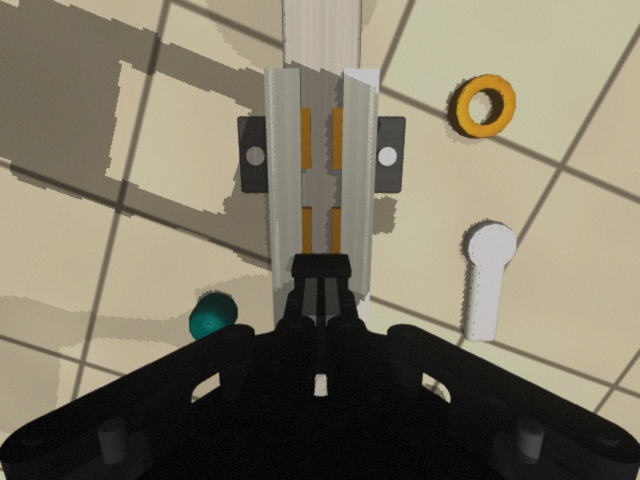

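Contact: 5.6 N along the tube, and the cup moved 18.5 px, so the tube is about 24.5 mm out. The hole gaps show as breaks in the gold strips (rows ~169–206), so I can estimate the next hole from those.

```bash
python3 - <<'E'
from h import *
T,s=wristT();p=s['tool_pos']
for n,cols in(('w4',(306,337)),):
    im=cv2.imread(f'pics/{n}.png').astype(int)
    for c in cols:
        sat=(im[60:265,c-2:c+3,2]-im[60:265,c-2:c+3,0]).mean(1)>50
        e=60+np.flatnonzero(np.diff(sat.astype(int)));print(c,e)
        for r in e:
            print(r,[round(((ray('wrist',(c,r),z,T)-p)@d)*1e3,1) for z in(.074,.08)])
E
```

```text
306 [107 168 207 253]
107 [np.float64(83.1), np.float64(82.6)]
168 [np.float64(55.5), np.float64(56.0)]
207 [np.float64(36.5), np.float64(37.7)]
253 [np.float64(12.5), np.float64(14.5)]
337 [107 168 207 252]
107 [np.float64(83.1), np.float64(82.6)]
168 [np.float64(55.6), np.float64(56.1)]
207 [np.float64(36.6), np.float64(37.7)]
252 [np.float64(13.1), np.float64(15.1)]
```

The gap seen is 19 mm long and centred about 82 mm along, so it is the hole after. The next hole is then at about 38 mm. I'll advance to about 33 mm, then take small steps.

Call:
jog_arm --pt "0 0 -0.0015 0 0 0 0" --pt "0 0 -0.003 0 0 0 0" --pt "0 0 -0.0045 0 0 0 0" --pt "0 0 -0.006 0 0 0 0" --pt "0 0 -0.0075 0 0 0 0" --pt "0 0 -0.009 0 0 0 0" --pt "0 0 -0.009 0 0 0 0"

```text
time: 8.45
tool_pos: [0.5144, 0.0757, 0.0997]
tcp_rot: [0.924, 1.357, -0.932]
wrist_force: [1.3, -5.9, 0.3]
width: -0.003
```

```bash
python3 look.py 5
```

```text
8.45 [0.5144 0.0757 0.0997] along 0.0437 F along -5.9 [ 1.3 -5.9  0.3]
top0 59.936
t5 84.39999999999999
tab edge row 254 [100  93  70  31  21  20  20  19  19  20  20  19  19  19  20  19  19  21
  23  23  22  22  21  22  21  21  23]
```

Call:
jog_arm --pt "0 0 -0.001 0 0 0 0" --pt "0 0 -0.002 0 0 0 0" --pt "0 0 -0.003 0 0 0 0" --pt "0 0 -0.003 0 0 0 0"

```text
time: 8.95
tool_pos: [0.5135, 0.0779, 0.0998]
tcp_rot: [0.923, 1.356, -0.932]
wrist_force: [0.6, -5.3, 0.1]
width: -0.002
```

```bash
python3 look.py 6
```

```text
8.95 [0.5135 0.0779 0.0998] along 0.0461 F along -5.2 [ 0.6 -5.3  0.1]
top0 59.936
t6 86.624
tab edge row 253 [104 101  95  69  32  21  20  19  20  19  19  19  20  20  19  20  19  19
  21  22  24  22  22  22  21  21  21]
```

Call:
jog_arm --pt "0 0 -0.001 0 0 0 0" --pt "0 0 -0.002 0 0 0 0" --pt "0 0 -0.002 0 0 0 0"

```text
time: 9.35
tool_pos: [0.5128, 0.0803, 0.1]
tcp_rot: [0.924, 1.357, -0.932]
wrist_force: [0.8, -1.9, 1.3]
width: -0.0
```

```bash
python3 look.py 7
```

```text
9.35 [0.5128 0.0803 0.1   ] along 0.0486 F along -2.0 [ 0.8 -1.9  1.3]
top0 59.936
t7 88.99199999999999
tab edge row 257 [98 93 86 44 23 21 19 20 20 20 20 19 18 19 18 18 18 19 19 22 23 23 23 23
 21 21 21]
```

The force dropped to 2 N and the tab's image shifted, so it has probably popped. Checking by eye.

```bash
python3 - <<'E'
from h import *
a=[cv2.resize(cv2.imread(f'pics/{n}.png')[180:340,260:380],None,fx=2.2,fy=2.2,interpolation=2) for n in('w6','w7')]
b=cv2.resize(imaging.read_camera('scene')[140:260,290:420],(381,352))[:,:270]
cv2.imwrite('pics/c7.png',np.hstack(a+[b]))
E
```

```text
(no output)
```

View pics/c7.png

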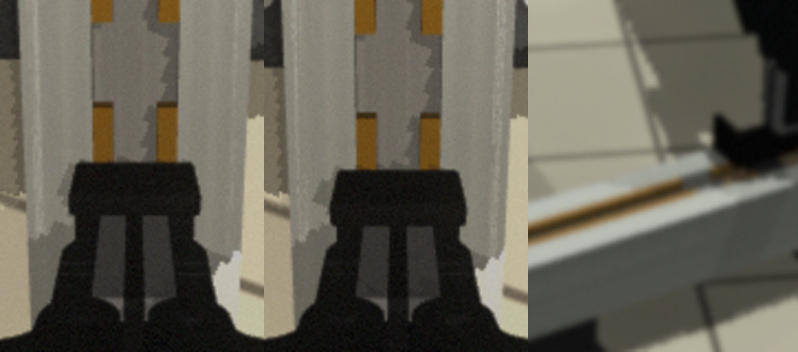

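The tab image widened from about 130 to 137 px, so it is about 6 mm nearer the camera: the button has popped up. I'll back off the tab, then lift clear.

Call:
jog_arm --pt "0 0 0.002 0 0 0 0" --pt "0 0 0.005 0 0 0 0" --pt "0 0 0.008 0 0 0 0" --pt "0 0 0.009 0 0 0 0" --pt "-0.01 0 0.009 0 0 0 0" --pt "-0.03 0 0.009 0 0 0 0" --pt "-0.06 0 0.009 0 0 0 0" --pt "-0.09 0 0.009 0 0 0 0" --pt "-0.12 0 0.009 0 0 0 0" --pt "-0.12 0 0.009 0 0 0 0"

```text
time: 10.5
tool_pos: [0.5192, 0.0732, 0.2263]
tcp_rot: [0.929, 1.349, -0.925]
wrist_force: [0.1, 0.8, -0.3]
width: -0.004
```

```bash
python3 look.py 8; python3 - <<'E'
from h import *
T,s=wristT()
im=cv2.imread('pics/w8.png');b=imaging.read_camera('scene')
cv2.imwrite('pics/c8.png',np.hstack([im[100:400,160:480],cv2.resize(b[130:310,240:510],(450,300))]))
E
```

```text
10.5 [0.5192 0.0732 0.2263] along 0.0397 F along 0.8 [ 0.1  0.8 -0.3]
top0 59.936
t8 168.608
tab edge row 200 [42 40 40 41 41 43 43 43 43 43 44 43 44 44 44 45 44 44 43 44 44 44 45 45]
```

View pics/c8.png

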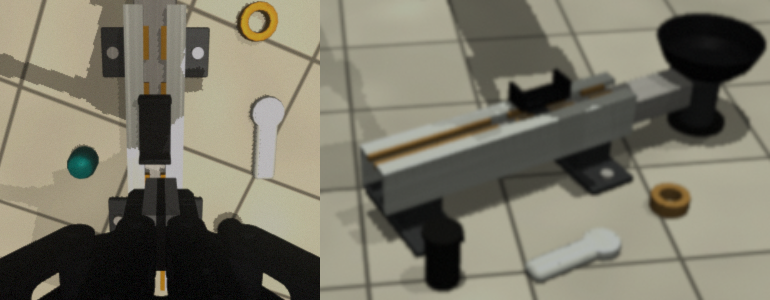

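```bash
python3 - <<'E'
from h import *
now=imaging.read_camera('scene');ini=cv2.imread('pics/scene0.png')
p=imaging.camera_params('scene');Ti=np.linalg.inv(p['T'])
def proj(q):
    c=Ti[:3,:3]@q+Ti[:3,3];return np.array([p['fx']*c[0]/c[2]+p['cx'],p['fy']*c[1]/c[2]+p['cy']])
q0=np.array([.5312,.0355,.103])
a=proj(q0).round().astype(int);t=cv2.cvtColor(ini,6)[a[1]-20:a[1]+20,a[0]-26:a[0]+26]
g=cv2.cvtColor(now,6);g2=g[150:240,320:460]
r=cv2.matchTemplate(g2,t,cv2.TM_CCOEFF_NORMED);_,v,_,l=cv2.minMaxLoc(r)
print('found',np.array(l)+[346,170]-a,v)
for s in(.036,.038,.04):
    print(s,[(proj(q0+d*s+[0,0,-z])-proj(q0)).round(1).tolist() for z in(0,.003,.006)])
E
```

```text
found [21 -6] 0.8756736516952515
0.036 [[20.0, -5.9], [19.8, -4.3], [19.7, -2.6]]
0.038 [[21.1, -6.3], [20.9, -4.6], [20.8, -2.9]]
0.04 [[22.1, -6.6], [22.0, -4.9], [21.9, -3.3]]
```

Matching against the first scene picture, the saddle moved (21,−6) px. That fits 38 mm of slide with the button fully up; 6 mm in would give (21,−3). Handing in.

```bash
python3 -c "
from workcell import finish_job
print(finish_job())"
```

```text
the job is handed in; nothing more can be done
None
```

The arm is extended by one hole. The button popped up in the next hole, about 38 mm out, and the job is handed in.

- **Press:** I pressed the button to its stop. The force read 16 N at the bottom, against the 25 N limit.
- **Slide:** I kept it pressed for the first 15 mm or so, and friction alone carried the tube. I then lifted clear of the floor and pushed only the cup-side tab, at about 6 N, in steps of 2–3 mm near the hole.
- **Pop:** The push force dropped to 2 N and the tab came about 6 mm nearer the wrist camera. I backed off the tab and lifted clear at about 10.5 s.

**Last checks:**
- In the scene camera the saddle had moved (21, −6) px. That fits a 38 mm slide with the button fully up; a button still riding under the wall would have shown about (21, −3) px.
- The hole after showed at about 82 mm in the wrist view, which puts the next one at 38 mm, as found.
- The four bystanders looked undisturbed.
- The wrist force was about zero after lifting clear.

**Failed or disagreed:**
- The final cup and tab-edge readings were unusable, because the lifted gripper was most likely in the way.
- The first top and wrist measurements differed by about 3 mm, within what the fit allowed.
- I did not tug the tube to test the lock.

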